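Load the twine dispenser and lock the reel in

ROBOT

A 6-joint arm with a two-finger parallel gripper is mounted at the origin on the work surface. World frame = base frame: x ahead of the robot, y to its left, z up, the work surface at z = 0. Lengths are in m, angles in degrees, forces in N, time in s.
With the tool pointing down it reaches from about 0.35 to 0.875 m from the base axis. Payload 4.2 kg.
Tool frame: the origin (TCP) lies midway between the tips of the shut fingers; the grasp point (between the pads) lies 19 mm behind it; z points along the fingers, y is the line along which they close (so a half turn about z gives the same grasp; the last joint's range is limited). The gripper opens to 87 mm and grips with 3 to 60 N. Pads are 19 mm wide; open, the fingers measure 117 mm over their backs; the gripper's body (75 mm by 190 mm) begins 51 mm behind the grasp point.
Start: joints at [-61.329, 22.042, 0.453, 0, -68.411, -14.817], TCP at [0.15, -0.607, 0.223] pointing down, gripper open.
Joint ranges: [-179.83, 179.83], [-69.29, 118.12], [-61.27, 80.66], [-181.25, 117.63], [-171.15, -9.14], [-177.46, 177.46]. Speed limits (degrees/s): [159.86, 159.86, 180, 180, 180, 180].

INTERFACE

Orientations are given as a 3x3 rotation matrix whose columns are the frame's x, y, z axes.
In Python, from station import * gives the robot as it stands.
- The arm moves only by the tool move_arm, never from a script. Its argument "targets" is text: rows parted by semicolons, each of 4 numbers parted by spaces: the shift along the world's x, y, z in units of 25 mm (1.0 is 25 mm), then the turn about the world's z in units of 5 degrees (1.0 is 5 degrees). In form: tx ty tz spin; .... A call has 1 to 10 rows; each row shifts and turns the commanded pose from where the row before left it; what a row does not reach is not made up. A row lasts 1/12 s, in which the tool goes at most 41.7 mm and 7.16 degrees, less where a joint would pass 70% of its speed; a pose out of reach is approached as far as the arm can. A call is refused whole if a number of a shift passes 1 or a number of a turn 1, either way. A call with a gripper value outside its range is refused whole. "gripper" is the finger opening in mm, from 0 to 87, set as the call begins (left out, the last holds). The fingers move at their own pace and stop on an object; the grip force is fixed at half the most. Time passes only in rows, so rows that do not move let the fingers close. It gives the time, the measured TCP pose, the force, the opening and the grip force at its end, in the units of the state.
- sense(): the state, without advancing time (a new reading comes with each control period).
- capture(name): name is "scene" or "top" or "wrist"; returns a dict with "image" (420x560x3 uint8, blue, green, red), "fx", "fy", "cx", "cy" (pixels), "D" ([k1, k2, p1, p2, k3] as OpenCV has them; the pictures are not rectified), "world_from_camera" (4x4, takes a point from camera to world coordinates); the wrist camera has in their place "hand_eye" (4x4, takes a point from camera to tool coordinates, whose origin is the TCP and whose axes are the flange's). Camera axes: x right, y up, looking along -z (the intrinsics and any distortion apply to the point x, -y, -z); pixel columns grow to the right and rows downward; lengths in m; the calibration is good to about 2 mm. A picture is of the moment at which its call begins: read the wrist's pose just before it. There is no depth.
- finish_job(): hands the job in; it is judged then, once.
The state is a dict: "time_s": time; "joints": joint angles; "joint_velocities": joint speeds; "effort": joint torques, N m; "tcp_pos": TCP position; "ee_rot": TCP orientation; "wrist_force": force on the tool from outside, world axes, zero at the start; "moment": the same for the moment, N m; "gripper_width": opening from 0.0 (shut) to 1.0 (fully open); "gripper_force": force on a finger pad.
Only numpy, scipy, OpenCV 4.12 (cv2) and the standard library are available. Lean on these libraries where they do the work, as an engineer would, in place of code of your own. Each camera call takes 0.05 s, during which the arm holds its last target. There are 200 camera calls.

TASK

Lift the wound reel of twine off its storage post and lower it, without dropping it, over the dispenser's spindle until it sits flat on the base board. Then push the loose T-shaped steel rod along the dispenser's deck, through the slot of the guide block and through the eye at the top of the spindle, until its crossbar is fully home against the guide block, so that the reel is locked in. Leave the bare core on its post and do not disturb the pot, the spray bottle or the saucer.

Things in the scene. Friction and masses are not known exactly. Their poses are not given: they have to be found in the camera images.
- dispenser: Fixed plywood twine dispenser; x axis = direction in which the rod is pushed, z up. Origin on the table under the spindle's axis. Base board 110 wide, 12 thick, x -225 to +50. Steel spindle 31 diameter, height 12 to 57, carrying a flat tab 30 wide (y), 10 thick (x), up to height 89, with the eye through it. Raised deck 110 wide, x -225 to -42, top at height 65.
- eye (a point): Centre of the round eye, 19 diameter, through the spindle's tab along x; 72 above the table; axes as the dispenser's.
- guide_mouth (a point): Middle of the slot's mouth at the rear face of the wooden guide block, at rod height (dispenser x -87, height 72). The block stands on the deck's front end: 72 wide, x -87 to -42, height 65 to 91. Its open-topped slot along x is 44 wide at the mouth, narrows to 18 wide at x -67, then runs straight to x -42.
- rod: Loose T-shaped round steel rod, 14 diameter, lying flat on the deck, roughly towards the slot. Stem along its x, round tip at +x. Crossbar 62 long (along y) at the other end: its front face at x -107, back face at x -121. Origin under the tip, on the deck, 7 below the centre line. With the crossbar home on the guide block the tip is 20 past the eye's centre.
- rod_tip (a point): Tip of the rod, on its centre line.
- reel: The wound reel of twine: a 62 diameter wound body (height 4 to 46) on a card core tube 49 outside and 40 bore, 50 tall, axis z, about 160 g. Origin: centre of its underside. Starts loosely on full_post, resting on its foot (underside 10 above the table).
- full_post: Fixed wooden storage post that holds the wound reel: foot disc 76 diameter x 10 thick, upright post 28 diameter up to height 72. Origin: centre of its underside on the table.
- bare_core: Bystander: a bare card core tube without twine, 49 outside, 40 bore, 50 tall, on the other storage post. Origin: centre of its underside.
- empty_post: Fixed storage post like full_post, holding the bare core.
- pot: Bystander: empty black plastic plant pot, 100 rim diameter, 95 tall. Origin: centre of its underside.
- spray_bottle: Bystander: white plastic spray bottle with a press-button top, 68 diameter, 190 tall. Origin: centre of its underside.
- saucer: Bystander: clay saucer, 110 diameter, 18 tall. Origin: centre of its underside.
Not all that is in view belongs to the job. Of the things that look like the rod, the largest one is meant.

How it is judged (in metres and radians):
On the way, in this order (a step that is already met when the one before it is completed fails the run):
1. the wound reel sits on the spindle, flat on the base board, let go, with the rod still out of the eye (horizontal distance between reel and dispenser below 0.009 m and z of reel in the frame of dispenser below 0.017 m and angle between reel's own z axis and vertical below 0.06 rad and x of rod_tip in the frame of eye below -0.01 m and contact force between the fingers and reel below 0.1 N), for 0.2 s.
2. the rod is through the eye with its crossbar home against the guide block (x of rod_tip in the frame of eye between 0.015 and 0.025 m and y of rod_tip in the frame of eye between -0.008 and 0.008 m and z of rod_tip in the frame of eye between -0.006 and 0.006 m and angle between the x axis of rod and the x axis of dispenser, either way round below 0.12 rad and horizontal distance between reel and dispenser below 0.009 m and z of reel in the frame of dispenser below 0.017 m and angle between reel's own z axis and vertical below 0.06 rad), for 0.2 s.
At the end, for the whole second after the job is handed in: Reel upright on the spindle, flat on the base board (within 5 mm, and within 9 mm of the axis); rod through the eye and in line, crossbar within 5 mm of the guide block (tip 15 to 25 mm past the eye's centre); both at rest; the bare core still on its post (all of step 2 and linear speed of each of reel, rod below 0.02 m/s and horizontal distance between bare_core and empty_post below 0.012 m and height (world z) of bare_core below 0.02 m); the robot touches nothing.
It fails at once if the reel is dropped (moves faster than 0.6 m/s while the fingers do not hold it) (linear speed of reel above 0.6 m/s and contact force between the fingers and reel below 0.05 N).
It fails at once if pot, spray bottle or saucer is moved more than 30 mm or tipped, or the bare core is moved more than 30 mm (distance of any of pot, spray_bottle, saucer, bare_core from where it was at the start of the episode above 0.03 m or angle between any of pot, spray_bottle, saucer's own z axis and vertical above 0.35 rad).
It also fails if it takes over 58 s, if anything falls off the work surface, if the arm or the gripper's body presses on something with over 40 N, if the wrist force passes 120 N, or if a joint passes its speed limit or range.

## Working session

There is one attempt and no reset: what is moved stays moved. The work goes in short steps, Python scripts to look and compute and a tool call to move; the robot and the scene stay as the last step left them, time stands still between calls to the robot, and variables do not carry over. Pictures are saved under pics/ and viewed, at most 10 in all, crops included, and the job is handed in when it is done.

Besides the shell and the picture viewer there is one more tool, called after "Request:" as name(argument=value, ...) on one line, values as JSON. move_arm: Moves the arm, as the interface text tells. Its arguments: {"type":"object","properties":{"targets":{"type":"string"},"gripper":{"type":"number"}},"required":["targets"]}

```bash
mkdir -p pics; ls
cat > h.py <<'E'
from station import *
import numpy as np, cv2
def save(name,fn):
    s=sense(); c=capture(name); cv2.imwrite('pics/'+fn+'.png',c['image'])
    W=c.get('world_from_camera')
    if W is None:
        T=np.eye(4);T[:3,:3]=s['ee_rot'];T[:3,3]=s['tcp_pos'];W=T@np.array(c['hand_eye'])
    np.savez('pics/'+fn+'.npz',K=np.array([[c['fx'],0,c['cx']],[0,c['fy'],c['cy']],[0,0,1]]),D=np.array(c['D'],float),W=np.array(W))
    return c
def ray(fn,px):
    d=np.load('pics/'+fn+'.npz'); p=cv2.undistortPoints(np.array(px,float).reshape(-1,1,2),d['K'],d['D']).reshape(-1,2)
    v=np.c_[p[:,0],-p[:,1],-np.ones(len(p))]@d['W'][:3,:3].T
    return d['W'][:3,3],v
def onz(fn,px,z):
    o,v=ray(fn,px); return o+v*((z-o[2])/v[:,2])[:,None]
def proj(fn,P):
    d=np.load('pics/'+fn+'.npz'); q=(np.array(P,float).reshape(-1,3)-d['W'][:3,3])@d['W'][:3,:3]
    q=q*[1,-1,-1]
    return cv2.projectPoints(q.reshape(-1,1,3),np.zeros(3),np.zeros(3),d['K'],d['D'])[0].reshape(-1,2)
E
python3 - <<'E'
from h import *
for n in('scene','top'): 
    c=save(n,n+'0'); print(n,np.round(c['world_from_camera'],3).tolist(),c['fx'])
a=[cv2.imread(f'pics/{n}0.png') for n in('scene','top')]
print(sense())
E
```

```text
pics
scene [[0.713, -0.556, 0.427, 0.987], [0.701, 0.576, -0.421, -0.489], [-0.011, 0.599, 0.8, 0.982], [0.0, 0.0, 0.0, 1.0]] 432.51714070577367
top [[-0.028, 0.989, -0.142, 0.38], [-1.0, -0.028, 0.002, -0.015], [-0.002, 0.142, 0.99, 1.034], [0.0, 0.0, 0.0, 1.0]] 430.4630392968194
{'time_s': 0.1, 'joints': array([-6.13291929e+01,  2.20867134e+01,  3.86471039e-01, -2.29692733e-02,
       -6.84117784e+01, -1.48160563e+01]), 'joint_velocities': array([ 0.0853285 , -0.08039415,  0.16757716,  0.10747592, -0.04641311,
        0.02340587]), 'effort': array([ 1.10074811e-04, -3.91688991e+01,  1.87934929e+01,  4.23189014e+00,
        1.34379117e-02, -7.20734874e-05]), 'tcp_pos': array([ 0.1495306 , -0.60628751,  0.22156354]), 'ee_rot': array([[-9.70941253e-01, -2.39317175e-01, -6.10948572e-04],
       [-2.39317914e-01,  9.70939415e-01,  1.89423300e-03],
       [ 1.39871559e-04,  1.98539990e-03, -9.99998019e-01]]), 'wrist_force': array([ 0.57066724, -0.38572553,  0.44362858]), 'moment': array([-0.00033276,  0.02889286, -0.00410243]), 'gripper_force': 0.0, 'gripper_width': 0.9962605753827743}
```

View pics/top0.png

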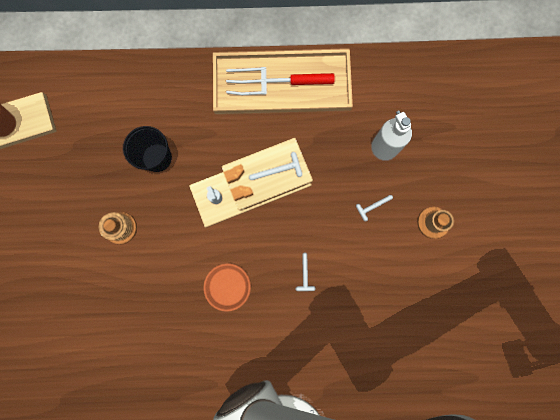

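View pics/scene0.png

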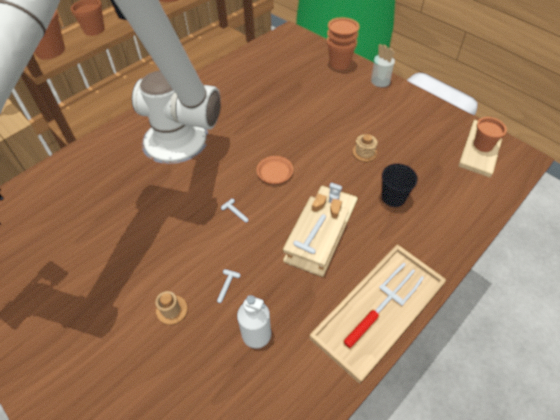

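The top view shows posts at (117,228) and (436,222), and the dispenser with its spindle at (214,195). There are three T-rods: on the deck at (275,170), and on the table at (375,207) and (305,272). The deck rod is the largest and the only one on the deck. I'll confirm that, and which post holds the reel, in an enlarged crop.

Run:
```python
from h import *
t=cv2.imread('pics/top0.png'); s=cv2.imread('pics/scene0.png')
R=lambda im,x,y,w,h,W,H: cv2.resize(im[y:y+h,x:x+w],(W,H),interpolation=cv2.INTER_CUBIC)
a=np.hstack([R(t,87,203,60,50,240,200),R(t,406,197,60,50,240,200),R(s,340,125,50,50,160,200),R(s,145,280,50,50,160,200)])
b=R(t,180,130,140,105,533,400); b=np.hstack([b,R(s,280,175,85,128,267,400)])
cv2.imwrite('pics/m.png',np.vstack([a,b]))
```

```text
(no output)
```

View pics/m.png

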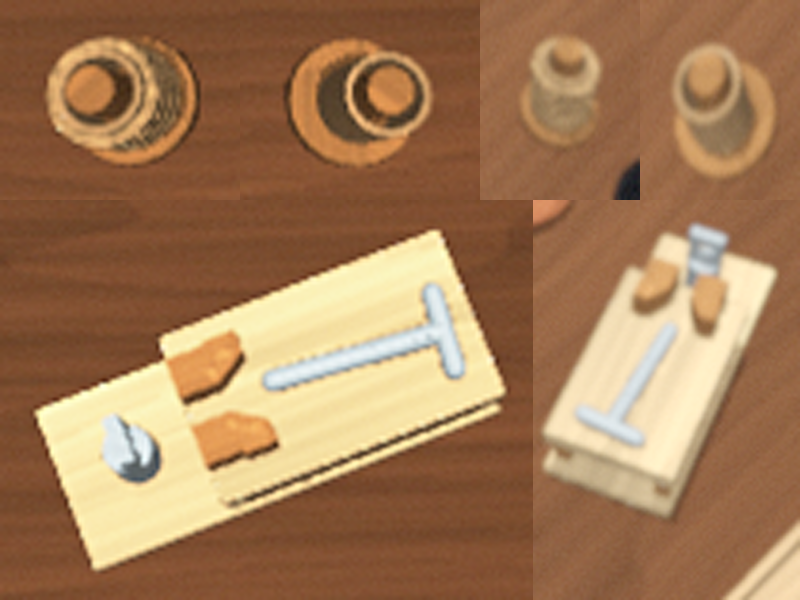

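The left post (117,228) carries the fat textured reel, and the right one (436,222) holds the thin bare tube. The deck rod runs from its tip at (250,178) to its crossbar at (297,164), and it is the largest. Next are coarse positions.

Run:
```python
from h import *
deck=onz('top0',[(295.3,138.1),(312.6,181.2),(222,166.2),(240.9,209.5)],.065)
base=onz('top0',[(189.5,185.6),(205.5,227.1)],.012)
print(deck.round(4),base.round(4))
print('deck widths',np.linalg.norm(deck[0]-deck[1]),np.linalg.norm(deck[2]-deck[3]),'len',np.linalg.norm(deck[0]-deck[2]))
m=lambda a,b:(a+b)/2
r=m(deck[0],deck[1]); f=m(base[0],base[1]); u=(f-r)[:2]; print('len275',np.linalg.norm(u)); u/=np.linalg.norm(u)
print('yaw',np.degrees(np.arctan2(u[1],u[0])),'origin',r[:2]+u*.225,f[:2]-u*.05)
rod=onz('top0',[(250.1,177.7),(293.5,152.8),(300,175.9)],.072); print('rod',rod.round(4),np.linalg.norm(rod[1]-rod[2]))
c=m(rod[1],rod[2]);v=rod[0]-c; print(np.degrees(np.arctan2(v[1],v[0])),np.linalg.norm(v))
print('post',onz('top0',[(109.5,225.5)],.072),'foot', onz('top0',[(87+145/4,203+100/4)],.01))
print('bystanders', onz('top0',[(148,150),(390,140),(227,287),(442,220)],.05).round(3))
c=save('wrist','w0'); print(np.array(c['hand_eye']).round(3).tolist(),c['fx'])
```

```text
[[ 0.6807 -0.05    0.065 ]
 [ 0.5775 -0.0864  0.065 ]
 [ 0.6186  0.121   0.065 ]
 [ 0.5166  0.0789  0.065 ]] [[0.5858 0.2071 0.012 ]
 [0.4841 0.1688 0.012 ]]
deck widths 0.10942253341416018 0.11028240231033785 len 0.18190752364162038
len275 0.2728896500653801
yaw 110.18366309985825 origin [0.55147442 0.14299013] [0.55220255 0.14100937]
rod [[ 0.5882  0.0562  0.072 ]
 [ 0.6438 -0.0445  0.072 ]
 [ 0.5892 -0.0576  0.072 ]] 0.05612576082901073
104.76117565336232 0.1109536088326512
post [[0.48781178 0.37173669 0.072     ]] foot [[0.48781201 0.36407663 0.01      ]]
bystanders [[ 0.666  0.296  0.05 ]
 [ 0.674 -0.273  0.05 ]
 [ 0.344  0.114  0.05 ]
 [ 0.482 -0.38   0.05 ]]
[[-0.001, 0.965, 0.261, 0.071], [1.0, 0.001, 0.0, -0.0], [0.0, 0.261, -0.965, -0.162], [0.0, 0.0, 0.0, 1.0]] 374.56338684882627
```

Request:
move_arm(targets="0.7 0.95 0 1;0.8 0.95 0 1;0.8 0.95 0 1;0.8 0.95 0 1;0.8 0.95 0 1;0.8 0.95 0 1;0.8 0.95 0 1;0.8 0.95 0 1;0.8 0.95 0 1;0.8 0.95 0 1", gripper=87)

```text
time_s: 0.98
tcp_pos: [0.3478, -0.3679, 0.2224]
ee_rot: [[-0.437, -0.9, -0.0], [-0.9, 0.437, 0.0], [-0.0, 0.0, -1.0]]
wrist_force: [0.9, 0.5, -0.3]
gripper_width: 0.998
gripper_force: 0.0
```

Request:
move_arm(targets="0.8 0.9 0 1;0.7 0.9 0 1;0.7 0.9 0 1;0.4 1 0.1 1;0.4 1 0.1 1;0.4 1 0.1 1;0.4 1 0.1 1;0.4 1 0.1 1;0.4 1 0.1 1;0.4 1 0.1 0.3")

```text
time_s: 1.82
tcp_pos: [0.4722, -0.1254, 0.24]
ee_rot: [[0.351, -0.936, -0.0], [-0.936, -0.351, 0.0], [-0.0, 0.0, -1.0]]
wrist_force: [0.7, 0.5, -0.0]
gripper_width: 1.001
gripper_force: 0.0
```

Request:
move_arm(targets="0.4 1 0.1 0;0.4 1 0.1 0;0.4 1 0.1 0;0.4 1 0.1 0;0.4 1 0.1 0;0.4 1 0.1 0;0.4 0.5 0 0;0 0 0 0;0 0 0 0;0 0 0 0")

```text
time_s: 2.65
tcp_pos: [0.5417, 0.035, 0.2545]
ee_rot: [[0.347, -0.938, -0.001], [-0.938, -0.347, -0.0], [-0.0, 0.001, -1.0]]
wrist_force: [-0.6, -0.2, 0.3]
gripper_width: 1.001
gripper_force: 0.0
```

Run:
```python
from h import *
c=save('wrist','w1');s=sense();print(s['time_s'],s['tcp_pos'],s['joints'].round(1),np.degrees(np.arctan2(s['ee_rot'][1,1],s['ee_rot'][0,1])))
```

```text
2.7 [0.54160279 0.03478704 0.25477659] [ 20.8  12.8  -8.1  -0.  -69.2  -0.5] -159.70687909193344
```

View pics/w1.png

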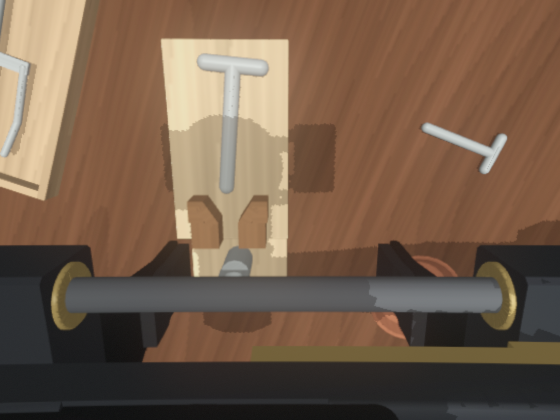

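The wrist view shows the deck's rear corners at (163,39) and (288,40). The rod tip is at (227,192), its crossbar ends at (198,61) and (268,67), the guide block's slot is near (230,230) and the tab is at (236,258).

Run:
```python
from h import *
im=cv2.imread('pics/w1.png'); hsv=cv2.cvtColor(im,cv2.COLOR_BGR2HSV)
m=lambda a,b:(a+b)/2
# deck mask edges per row: strong left/right edge of bright wood
g=im[:,:,0].astype(int)  # blue high for pale wood vs dark table
L=[];R=[]
for y in range(50,115,3):
    xs=np.where(g[y,120:330]>110)[0]+120
    L.append((xs[0]-.5,y)); R.append((xs[-1]+.5,y))
Lp=onz('w1',L,.065)[:,:2];Rp=onz('w1',R,.065)[:,:2]
for P in(Lp,Rp):
    vx,vy,x0,y0=cv2.fitLine(P.astype(np.float32),cv2.DIST_HUBER,0,.01,.01).ravel()
    if vy<0: vx,vy=-vx,-vy
    print('edge yaw',np.degrees(np.arctan2(vy,vx)),(x0,y0), 'res')
    n=np.array([-vy,vx]); e=(x0,y0); print(n, n@np.array(e))
rear=onz('w1',[(163,39),(288,40)],.065); print('rear',rear,np.linalg.norm(rear[0]-rear[1]))
rod=onz('w1',[(227,192.5),(198.5,61),(268,67.5)],.072);c=m(rod[1],rod[2]);v=rod[0]-c
print('rod',rod.round(4),np.linalg.norm(rod[1]-rod[2]),np.linalg.norm(v),np.degrees(np.arctan2(v[1],v[0])))
big=cv2.resize(im[25:285,150:310],(480,780),interpolation=cv2.INTER_CUBIC)[:600] if 0 else cv2.resize(im[170:285,150:310],(800,575),interpolation=cv2.INTER_CUBIC)
cv2.imwrite('pics/w1c.png',big)
o=np.array([.5518,.1420]);a=np.radians(110.2);u=np.array([np.cos(a),np.sin(a)]);w=np.array([-u[1],u[0]])
for q in ((-.087,.022,.091),(-.087,-.022,.091),(-.042,.036,.091),(-.042,-.036,.091),(0,.015,.089),(0,-.015,.089)):
    print(q,proj('w1',[*(o+u*q[0]+w*q[1]),q[2]]).round(1))
```

```text
edge yaw 110.52139 (np.float32(0.6720792), np.float32(-0.01270226)) res
[-0.9365413  -0.35055727] -0.62497705
edge yaw 109.22913 (np.float32(0.5685536), np.float32(-0.050272778)) res
[-0.944209   -0.32934698] -0.5202763
rear [[ 0.68199852 -0.04652328  0.065     ]
 [ 0.58107527 -0.08352964  0.065     ]] 0.10749405642639903
rod [[ 0.5885  0.0614  0.072 ]
 [ 0.6469 -0.0402  0.072 ]
 [ 0.5894 -0.0562  0.072 ]] 0.05972247507048369 0.11359050963452552 105.15964875060327
(-0.087, 0.022, 0.091) [[256.  198.7]]
(-0.087, -0.022, 0.091) [[206.7 198.7]]
(-0.042, 0.036, 0.091) [[271.9 245.8]]
(-0.042, -0.036, 0.091) [[194.  245.8]]
(0, 0.015, 0.089) [[250.4 286.1]]
(0, -0.015, 0.089) [[219.  286.2]]
```

View pics/w1c.png

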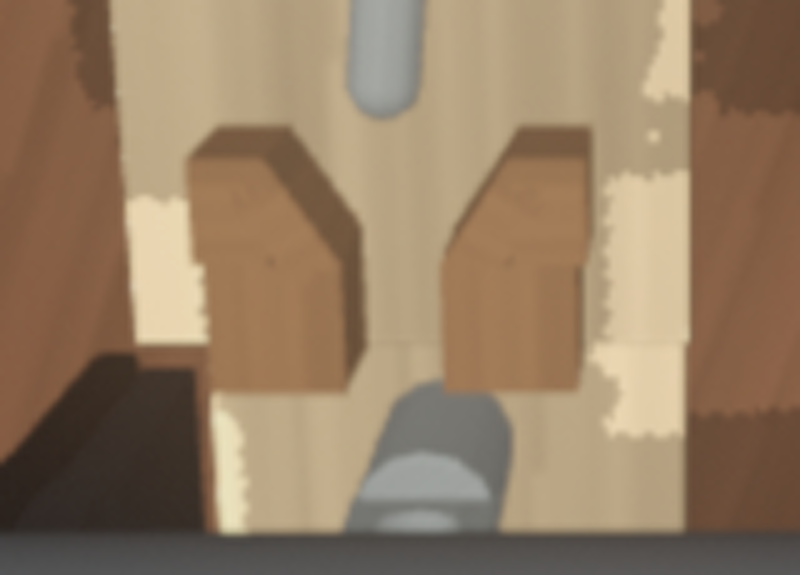

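Run:
```python
from h import *
P=onz('w1',[(187.6,201.8),(268,201.4),(202.4,201.6),(253.6,201.6),(192.4,248.2),(266,247.8),(219,248.2),(238.6,248.2)],.091)[:,:2]
G=np.array([(-.087,-.036),(-.087,.036),(-.087,-.022),(-.087,.022),(-.042,-.036),(-.042,.036),(-.042,-.009),(-.042,.009)])
gc,pc=G.mean(0),P.mean(0);H=(G-gc).T@(P-pc);U,S,V=np.linalg.svd(H);R=(U@V).T
t=pc-R@gc;print('disp origin',t,'yaw',np.degrees(np.arctan2(R[1,0],R[0,0])),'det',np.linalg.det(R));print(((P-t)@R-G).round(4)*1000)
rod=onz('w1',[(227,192.5),(198.5,61),(268,67.5)],.072)[:,:2]
print('rod in disp',((rod-t)@R).round(4))
rear=onz('w1',[(163,39),(288,40)],.065)[:,:2];print(((rear-t)@R).round(4))
```

```text
disp origin [0.55436212 0.14557219] yaw 110.0580137611765 det 1.0000000000000004
[[ 0.5  0.2]
 [-0.1  0.2]
 [ 0.3 -0.6]
 [ 0.1  1.3]
 [-0.1  1.9]
 [-0.6 -2. ]
 [-0.1 -0.5]
 [-0.1 -0.4]]
rod in disp [[-0.0907 -0.0032]
 [-0.2063 -0.0232]
 [-0.2015  0.0363]]
[[-0.2242 -0.054 ]
 [-0.2244  0.0535]]
```

Request:
move_arm(targets="-0.2 0.7 0 0;-0.2 1 0 0;-0.2 1 0 0;-0.2 1 0 0;-0.2 1 0 0;-0.2 1 0 0;-0.2 1 0 0;-0.2 1 0 0;-0.2 1 0 0;-0.2 1 0 0")

```text
time_s: 3.53
tcp_pos: [0.4919, 0.278, 0.2553]
ee_rot: [[0.346, -0.938, 0.0], [-0.938, -0.346, 0.0], [-0.0, -0.0, -1.0]]
wrist_force: [0.0, -0.4, 0.6]
gripper_width: 0.999
gripper_force: 0.0
```

Request:
move_arm(targets="-0.2 1 0 0;-0.2 1 0 0;-0.2 1 0 0;-0.2 1 0 0;-0.2 1 0 0;0 0.6 0 0;0 0.3 0 0;0 0 0 0;0 0 0 0;0 0 0 0")

```text
time_s: 4.37
tcp_pos: [0.4675, 0.4243, 0.2552]
ee_rot: [[0.347, -0.938, -0.0], [-0.938, -0.347, -0.0], [0.0, 0.0, -1.0]]
wrist_force: [-0.3, -0.1, 0.4]
gripper_width: 0.999
gripper_force: 0.0
```

Run:
```python
from h import *
c=save('wrist','w2');s=sense();print(s['time_s'],s['tcp_pos'],s['joints'].round(1),np.degrees(np.arctan2(s['ee_rot'][1,1],s['ee_rot'][0,1])))
```

```text
4.4167 [0.46751499 0.42435805 0.2553257 ] [ 56.9  21.6   4.5   0.  -72.9 -36.6] -159.7254776207569
```

View pics/w2.png

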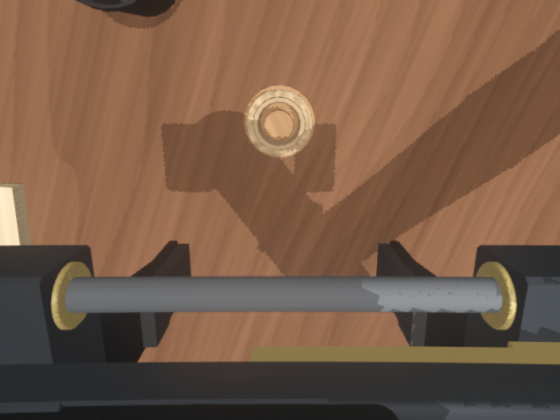

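The reel ring is centred near (280,122), almost straight below the camera. I'll enlarge it to read the tube ring.

Run:
```python
from h import *
im=cv2.imread('pics/w2.png')
cv2.imwrite('pics/w2c.png',cv2.resize(im[72:172,230:330],(600,600),interpolation=cv2.INTER_CUBIC))
for z in(.01,.056,.06,.072): print(z,onz('w2',[(280,122)],z).round(4))
d=np.load('pics/w2.npz');print(d['W'][:3,3])
```

```text
0.01 [[0.4895 0.3752 0.01  ]]
0.056 [[0.4898 0.3731 0.056 ]]
0.06 [[0.4899 0.373  0.06  ]]
0.072 [[0.49   0.3724 0.072 ]]
[0.49266531 0.35732438 0.41754327]
```

View pics/w2c.png

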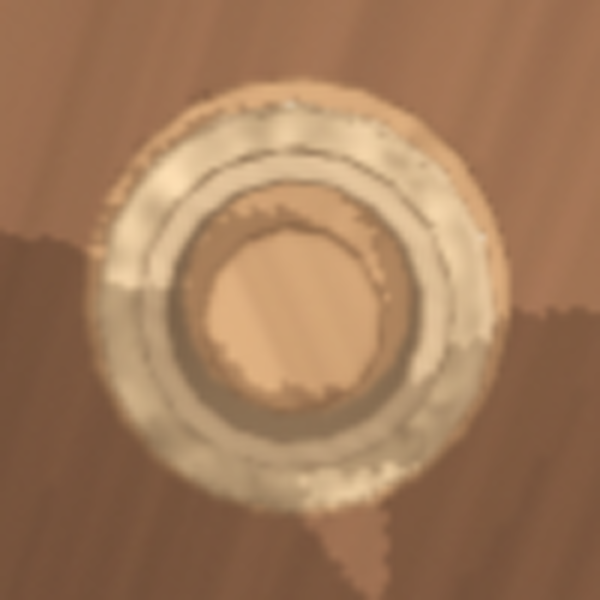

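The tube ring's centre is at (279.8,123.3), which gives the reel at (0.4894, 0.374). That agrees with the top view within calibration. I'll move over it and descend to a TCP height of 0.028.

Request:
move_arm(targets="0.4 -0.9 0 0;0.4 -0.9 -0.6 0;0.1 -0.2 -1 0;0 0 -1 0;0 0 -1 0;0 0 -1 0;0 0 -1 0;0 0 -0.8 0;0 0 0 0;0 0 0 0")

```text
time_s: 5.25
tcp_pos: [0.4897, 0.3746, 0.0948]
ee_rot: [[0.347, -0.938, -0.001], [-0.938, -0.347, -0.002], [0.001, 0.001, -1.0]]
wrist_force: [-0.0, 0.3, 0.6]
gripper_width: 0.998
gripper_force: 0.0
```

Run:
```python
from station import *
s=sense();print(s['time_s'],s['tcp_pos'],s['wrist_force'])
```

```text
5.25 [0.48973496 0.37457497 0.09477293] [-0.03671676  0.30330009  0.57245117]
```

Request:
move_arm(targets="0 0 -0.7 0;0 0 -0.7 0;0 0 -0.7 0;0 0 -0.5 0;0 0 0 0;0 0 0 0")

```text
time_s: 5.75
tcp_pos: [0.4905, 0.3762, 0.0316]
ee_rot: [[0.348, -0.937, 0.002], [-0.937, -0.348, 0.001], [-0.001, -0.002, -1.0]]
wrist_force: [0.6, 0.1, -0.2]
gripper_width: 0.998
gripper_force: 0.0
```

Request:
move_arm(targets="0 0 0 0;0 0 0 0;0 0 0 0;0 0 0 0;0 0 0 0;0 0 0 0;0 0 0 0;0 0 0 0", gripper=50)

```text
time_s: 6.42
tcp_pos: [0.4898, 0.3759, 0.0306]
ee_rot: [[0.348, -0.937, 0.001], [-0.937, -0.348, 0.0], [-0.0, -0.001, -1.0]]
wrist_force: [-0.2, -1.3, 4.1]
gripper_width: 0.695
gripper_force: 29.9
```

Request:
move_arm(targets="0 0 0.3 0;0 0 0.6 0;0 0 0.8 0;0 0 0.8 0;0 0 0.8 0;0 0 0.8 0;0 0 0.7 0;0 0 0.4 0;0 0 0.2 0;0 0 0 0")

```text
time_s: 7.25
tcp_pos: [0.4898, 0.3759, 0.1657]
ee_rot: [[0.348, -0.938, 0.001], [-0.938, -0.348, 0.001], [-0.001, -0.001, -1.0]]
wrist_force: [0.4, -0.1, -2.1]
gripper_width: 0.692
gripper_force: 29.9
```

Request:
move_arm(targets="0.1 -0.4 0 0;0.2 -0.7 0 0;0.22 -0.8 0 0;0.22 -0.8 0 0;0.22 -0.8 0 0;0.22 -0.8 0 0;0.22 -0.8 0 0;0.22 -0.8 0 0;0.22 -0.8 0 0;0.22 -0.8 0 0")

```text
time_s: 8.08
tcp_pos: [0.5403, 0.186, 0.1633]
ee_rot: [[0.347, -0.938, -0.003], [-0.938, -0.347, -0.002], [0.001, 0.004, -1.0]]
wrist_force: [1.0, 0.1, -0.9]
gripper_width: 0.693
gripper_force: 29.9
```

Request:
move_arm(targets="0.2 -0.7 0 0;0.2 -0.5 0 0;0.1 -0.25 0 0;0 0 0 0;0 0 0 0;0 0 0 0")

```text
time_s: 8.58
tcp_pos: [0.5535, 0.1525, 0.1648]
ee_rot: [[0.348, -0.937, -0.0], [-0.937, -0.348, -0.0], [-0.0, 0.0, -1.0]]
wrist_force: [0.7, 0.6, -1.5]
gripper_width: 0.689
gripper_force: 29.9
```

Run:
```python
from h import *
c=save('top','t3');c2=save('wrist','w3');c3=save('scene','s3');s=sense();print(s['time_s'],s['tcp_pos'],s['wrist_force'],s['gripper_force'])
t=c3['image'][140:280,270:410]; 
cv2.imwrite('pics/v3.png',np.hstack([cv2.resize(t,(400,400),interpolation=cv2.INTER_CUBIC),cv2.resize(c2['image'][150:290,170:310],(400,400),interpolation=cv2.INTER_CUBIC)]))
```

```text
8.7333 [0.55349122 0.15274823 0.16500473] [ 0.35206706  0.0669394  -1.89382211] 29.897491280862596
```

View pics/v3.png

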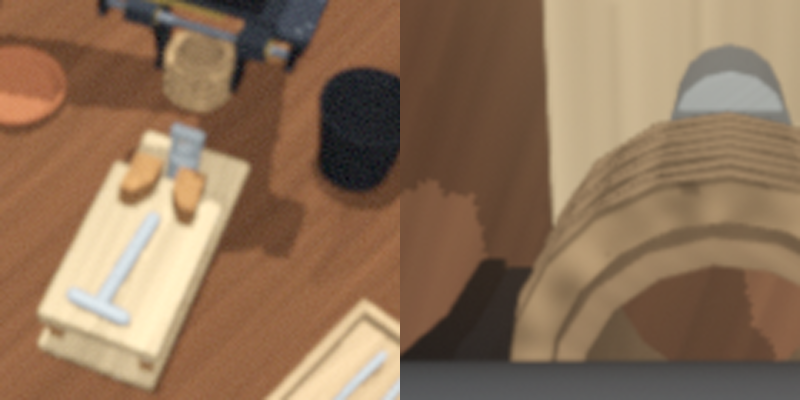

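The scene crop shows the reel hanging upright, just in front of the spindle's far side. The wrist crop shows the spindle shoulder arc, with its rear edge at full pixel (285.5,175), and the tube's near edge, outer at (280,228) and inner at (280,243).

Run:
```python
from h import *
a=np.radians(110.06);u=np.array([np.cos(a),np.sin(a)]);w=np.array([-u[1],u[0]])
c=lambda x,y:(170+(x-400)/400*140,150+y/400*140)
s=onz('w3',[c(730,72)],.057)[0,:2]+u*.0155; print('spindle',s)
for (x,y,r) in((715,222,.0245),(715,265,.02)):
    p=onz('w3',[c(x,y)],.1944)[0,:2]+u*r; print('reel',p,'spindle-reel in u,w',((s-p)@u).round(4),((s-p)@w).round(4))
p=sense()['tcp_pos'][:2];print('tcp rel', (s-p)@u,(s-p)@w)
```

```text
spindle [0.55442772 0.14634234]
reel [0.55592827 0.15064442] spindle-reel in u,w -0.0035 0.0029
reel [0.55540414 0.15201891] spindle-reel in u,w -0.005 0.0029
tcp rel -0.006338499690777277 0.0013175628107876692
```

Request:
move_arm(targets="0 -0.18 0 0;0 0 -0.3 0;0 0 -0.5 0;0 0 -0.6 0;0 0 -0.6 0;0 0 -0.6 0;0 0 -0.4 0;0 0 -0.2 0;0 0 0 0;0 0 0 0")

```text
time_s: 9.57
tcp_pos: [0.554, 0.1476, 0.0853]
ee_rot: [[0.348, -0.937, 0.0], [-0.937, -0.348, -0.0], [0.0, -0.0, -1.0]]
wrist_force: [-0.3, -0.1, -1.2]
gripper_width: 0.694
gripper_force: 29.9
```

Request:
move_arm(targets="0 0 -0.3 0;0 0 -0.3 0;0 0 -0.3 0;0 0 -0.3 0;0 0 0 0")

```text
time_s: 9.98
tcp_pos: [0.5524, 0.1468, 0.053]
ee_rot: [[0.347, -0.938, -0.003], [-0.938, -0.347, -0.002], [0.0, 0.004, -1.0]]
wrist_force: [-1.5, 0.2, -2.3]
gripper_width: 0.694
gripper_force: 29.9
```

Request:
move_arm(targets="0 0 -0.3 0;0 0 -0.3 0;0 0 -0.2 0;0 0 0 0;0 0 0 0;0 0 0 0")

```text
time_s: 10.48
tcp_pos: [0.5539, 0.1476, 0.0352]
ee_rot: [[0.348, -0.938, 0.0], [-0.938, -0.348, 0.0], [0.0, -0.0, -1.0]]
wrist_force: [-0.8, 1.2, -1.5]
gripper_width: 0.693
gripper_force: 29.9
```

Request:
move_arm(targets="0 0 -0.08 0;0 0 0 0;0 0 0 0;0 0 0 0")

```text
time_s: 10.82
tcp_pos: [0.5537, 0.1475, 0.0332]
ee_rot: [[0.348, -0.938, 0.0], [-0.938, -0.348, 0.0], [-0.0, -0.0, -1.0]]
wrist_force: [0.5, -0.4, -0.9]
gripper_width: 0.693
gripper_force: 29.9
```

Request:
move_arm(targets="0 0 -0.06 0;0 0 0 0;0 0 0 0;0 0 0 0")

```text
time_s: 11.15
tcp_pos: [0.554, 0.1476, 0.0326]
ee_rot: [[0.348, -0.937, 0.001], [-0.937, -0.348, 0.0], [0.0, -0.001, -1.0]]
wrist_force: [-1.7, 1.1, 5.0]
gripper_width: 0.694
gripper_force: 29.9
```

The reel is seated: contact force appears at TCP height 0.0326, where the base board should stop it. I'll release, rise, and go to the stem behind the guide block.

Request:
move_arm(targets="0 0 0 0;0 0 0 0;0 0 0 0;0 0 0 0;0 0 0 0", gripper=87)

```text
time_s: 11.57
tcp_pos: [0.5537, 0.1475, 0.0313]
ee_rot: [[0.348, -0.938, -0.0], [-0.938, -0.348, -0.0], [0.0, 0.0, -1.0]]
wrist_force: [-0.6, 0.2, -0.3]
gripper_width: 0.965
gripper_force: 0.0
```

Request:
move_arm(targets="0 0 0.2 0;0 0 0.5 0;0 0 0.9 0;0 0 0.9 0;0 0 0.9 0;0 0 0.9 0;0 0 0.7 0;0 0 0.3 0;0 0 0 0")

```text
time_s: 12.32
tcp_pos: [0.5547, 0.148, 0.1663]
ee_rot: [[0.348, -0.937, 0.004], [-0.937, -0.348, 0.002], [-0.001, -0.005, -1.0]]
wrist_force: [0.7, -0.2, 0.6]
gripper_width: 1.006
gripper_force: 0.0
```

Request:
move_arm(targets="0.3 -0.8 0 0;0.35 -1 0 0;0.35 -1 0 0;0.35 -1 0 0;0.35 -1 0 0;0.35 -1 0 0;0.35 -0.9 0 0;0.05 -0.1 0 0;0 0 0 0;0 0 0 0")

```text
time_s: 13.15
tcp_pos: [0.6142, -0.0225, 0.1626]
ee_rot: [[0.347, -0.938, -0.003], [-0.938, -0.347, -0.0], [-0.001, 0.002, -1.0]]
wrist_force: [-0.8, 0.4, -0.6]
gripper_width: 1.001
gripper_force: 0.0
```

Run:
```python
from h import *
c3=save('scene','s4');save('top','t4');c=save('wrist','w4');s=sense();print(s['time_s'],s['tcp_pos'],s['wrist_force'])
t=c3['image'][150:290,270:410]
cv2.imwrite('pics/v4.png',np.hstack([cv2.resize(t,(560,560),interpolation=cv2.INTER_CUBIC)]))
```

```text
13.3 [ 0.61447848 -0.02157963  0.16370251] [-0.45167832 -0.32988609  1.14494911]
```

View pics/v4.png

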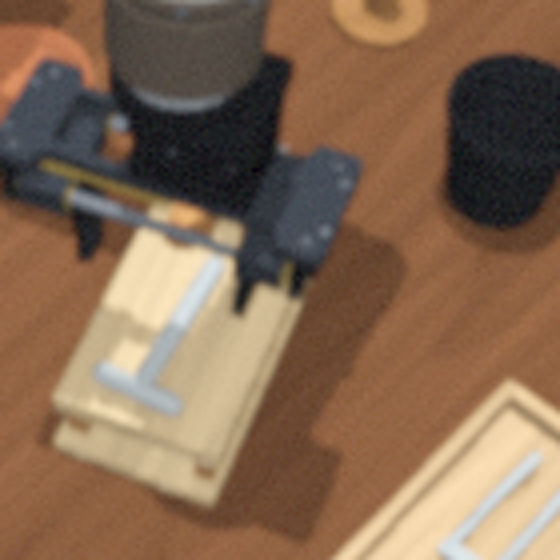

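The scene crop shows the rod untouched on the deck and the fingers over its stem. I'll lower and grip the stem.

Request:
move_arm(targets="0 0 -0.5 0;0 0 -0.8 0;0 0 -0.8 0;0 0 -0.8 0;0 0 -0.6 0;0 0 -0.3 0;0 0 0 0;0 0 0 0")

```text
time_s: 13.97
tcp_pos: [0.6152, -0.022, 0.0694]
ee_rot: [[0.349, -0.937, 0.0], [-0.937, -0.349, -0.0], [0.0, -0.0, -1.0]]
wrist_force: [0.3, 0.2, 0.3]
gripper_width: 1.0
gripper_force: 0.0
```

Request:
move_arm(targets="0 0 0 0;0 0 0 0;0 0 0 0;0 0 0 0;0 0 0 0;0 0 0 0;0 0 0 0;0 0 0 0;0 0 0 0;0 0 0 0", gripper=8)

```text
time_s: 14.8
tcp_pos: [0.6149, -0.0225, 0.069]
ee_rot: [[0.348, -0.938, -0.0], [-0.938, -0.348, -0.0], [-0.0, 0.0, -1.0]]
wrist_force: [-0.5, -0.7, 0.7]
gripper_width: 0.326
gripper_force: 0.0
```

Request:
move_arm(targets="0 0 0 0;0 0 0 0;0 0 0 0;0 0 0 0;0 0 0 0;0 0 0 0")

```text
time_s: 15.3
tcp_pos: [0.6146, -0.0227, 0.069]
ee_rot: [[0.348, -0.938, -0.001], [-0.938, -0.348, -0.0], [-0.0, 0.001, -1.0]]
wrist_force: [-1.5, -0.2, 0.2]
gripper_width: 0.149
gripper_force: 29.6
```

Run:
```python
from h import *
c=save('wrist','w5');s=sense();print(s['time_s'],s['tcp_pos'],s['gripper_width']*87)
top=capture('top')['image']
cv2.imwrite('pics/v5.png',np.hstack([cv2.resize(c['image'],(533,400)),cv2.resize(top[120:240,180:260],(267,400),interpolation=cv2.INTER_CUBIC)]))
```

```text
15.35 [ 0.61465901 -0.02263915  0.06895689] 12.941590334682546
```

View pics/v5.png

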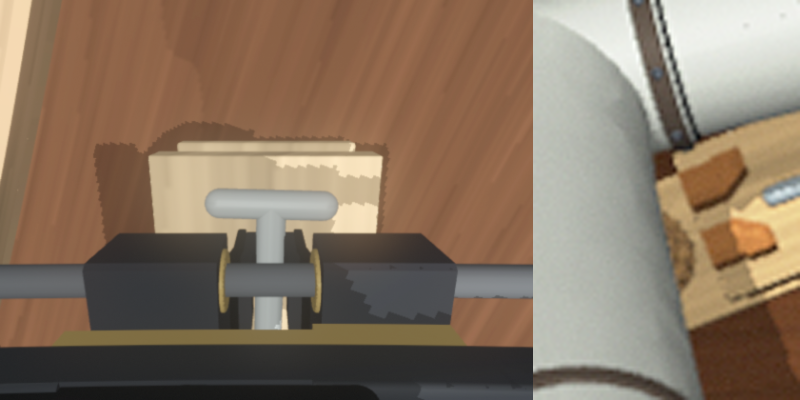

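The stem is gripped and in line, with the crossbar at about (285,214) in full pixels. I'll slide the rod 72 mm along the push direction, with a 1 mm sideways correction.

Request:
move_arm(targets="0.04 0.02 0 0;-0.07 0.2 0 0;-0.11 0.3 0 0;-0.11 0.3 0 0;-0.11 0.3 0 0;-0.11 0.3 0 0;0 0 0 0;0 0 0 0")

```text
time_s: 16.07
tcp_pos: [0.6029, 0.0139, 0.069]
ee_rot: [[0.349, -0.937, -0.0], [-0.937, -0.349, 0.0], [-0.0, 0.0, -1.0]]
wrist_force: [0.2, 0.3, -1.3]
gripper_width: 0.151
gripper_force: 29.6
```

Request:
move_arm(targets="-0.11 0.3 0 0;-0.11 0.3 0 0;-0.11 0.3 0 0;-0.11 0.3 0 0;-0.04 0.1 0 0;0 0 0 0;0 0 0 0;0 0 0 0")

```text
time_s: 16.73
tcp_pos: [0.5912, 0.0455, 0.069]
ee_rot: [[0.348, -0.938, 0.0], [-0.938, -0.348, 0.0], [-0.0, -0.0, -1.0]]
wrist_force: [-0.3, -0.2, -0.9]
gripper_width: 0.153
gripper_force: 29.6
```

```bash
cat >> h.py <<'E'
O=np.array([.5544,.1460]);_a=np.radians(110.06);u=np.array([np.cos(_a),np.sin(_a)]);w=np.array([-u[1],u[0]])
def disp(p): p=np.array(p)[...,:2]-O; return np.stack([p@u,p@w],-1)
E
python3 - <<'E'
from h import *
print('xbar back/front before',disp(onz('w5',[(285,199.5),(260,229),(216,214),(355,216)],.072)).round(4))
c=save('wrist','w6');s=sense();print(s['time_s'],disp(s['tcp_pos']),s['gripper_width']*87,s['wrist_force'])
im=c['image'];print([ (y,im[y,262].tolist()) for y in range(170,250,4)])
E
```

```text
xbar back/front before [[-0.2105  0.0016]
 [-0.1969 -0.0095]
 [-0.2038 -0.0289]
 [-0.2031  0.0326]]
16.7833 [-1.07169715e-01 -8.33821388e-05] 12.955277337823281 [ 0.02144888  0.26499708 -0.8943659 ]
[(170, [122, 155, 174]), (174, [123, 154, 173]), (178, [122, 154, 173]), (182, [122, 154, 173]), (186, [122, 153, 172]), (190, [122, 153, 171]), (194, [122, 153, 171]), (198, [116, 135, 147]), (202, [132, 137, 135]), (206, [145, 149, 147]), (210, [155, 159, 155]), (214, [163, 166, 163]), (218, [153, 156, 153]), (222, [143, 146, 143]), (226, [133, 137, 134]), (230, [123, 148, 164]), (234, [128, 159, 178]), (238, [127, 159, 178]), (242, [124, 156, 174]), (246, [50, 55, 57])]
```

No slip: the crossbar's back face is now at x ≈ -0.1385. I'll open to 22 mm, rise, step back 52 mm, and lower behind the crossbar so the two fingers push either side of centre.

Request:
move_arm(targets="0 0 0 0;0 0 0 0;0 0 0 0;0 0 0.3 0;0 0 0.5 0;0 0 0.6 0;0 0 0.2 0;0 0 0 0", gripper=22)

```text
time_s: 17.45
tcp_pos: [0.5924, 0.0457, 0.1112]
ee_rot: [[0.348, -0.937, 0.004], [-0.938, -0.348, 0.001], [0.0, -0.004, -1.0]]
wrist_force: [-0.6, 0.2, 0.4]
gripper_width: 0.252
gripper_force: 0.0
```

Request:
move_arm(targets="0.15 -0.4 0 0;0.2 -0.6 0 0;0.25 -0.6 0 0;0.15 -0.4 0 0;0 0 0 0;0 0 -0.4 0;0 0 -0.6 0;0 0 -0.5 0;0 0 0 0;0 0 0 0")

```text
time_s: 18.28
tcp_pos: [0.609, -0.0043, 0.0702]
ee_rot: [[0.348, -0.937, -0.003], [-0.937, -0.348, -0.001], [-0.0, 0.003, -1.0]]
wrist_force: [-0.1, 0.0, 0.1]
gripper_width: 0.253
gripper_force: 0.0
```

Run:
```python
from h import *
c=save('scene','s7');s=sense();print(s['time_s'],disp(s['tcp_pos']),s['tcp_pos'][2],s['gripper_width']*87,s['wrist_force'])
cv2.imwrite('pics/v7.png',cv2.resize(c['image'][150:290,270:410],(560,560),interpolation=cv2.INTER_CUBIC))
```

```text
18.3333 [-0.16011702 -0.00056029] 0.0712641620003632 21.65740020496783 [0.03143365 0.98030471 0.17196675]
```

View pics/v7.png

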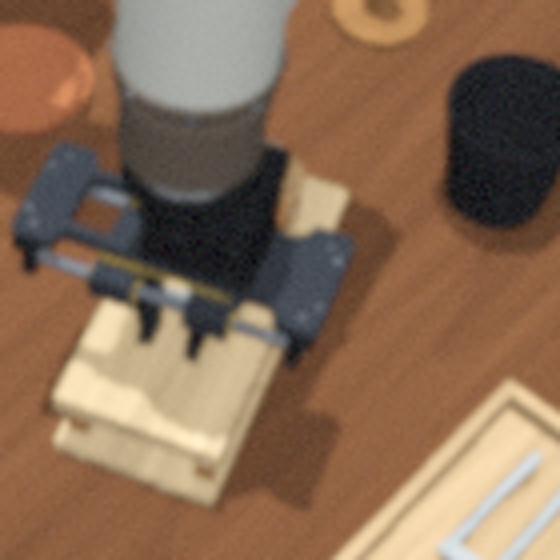

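Request:
move_arm(targets="-0.1 0.28 -0.05 0;-0.1 0.28 0 0;-0.1 0.28 0 0;-0.1 0.28 0 0;-0.1 0.28 0 0;0 0 0 0;0 0 0 0")

```text
time_s: 18.92
tcp_pos: [0.5973, 0.0313, 0.0705]
ee_rot: [[0.349, -0.937, 0.0], [-0.937, -0.349, 0.0], [-0.0, -0.0, -1.0]]
wrist_force: [-0.0, -0.3, 0.7]
gripper_width: 0.254
gripper_force: 0.0
```

Request:
move_arm(targets="-0.07 0.19 0 0;-0.07 0.19 0 0;0 0 0 0;0 0 0 0")

```text
time_s: 19.25
tcp_pos: [0.5938, 0.0402, 0.0702]
ee_rot: [[0.348, -0.938, -0.0], [-0.938, -0.348, 0.0], [-0.0, 0.0, -1.0]]
wrist_force: [-0.1, -0.1, 0.3]
gripper_width: 0.253
gripper_force: 0.0
```

Run:
```python
from h import *
s=sense();print(s['time_s'],disp(s['tcp_pos']),s['tcp_pos'][2],s['wrist_force'])
```

```text
19.25 [-0.11286971 -0.00070924] 0.0702163543085611 [-0.08924593 -0.14019875  0.3067127 ]
```

Request:
move_arm(targets="-0.03 0.09 0 0;0 0 0 0;0 0 0 0;0 0 0 0")

```text
time_s: 19.58
tcp_pos: [0.5934, 0.0414, 0.0703]
ee_rot: [[0.348, -0.938, 0.0], [-0.938, -0.348, -0.001], [0.001, 0.0, -1.0]]
wrist_force: [1.4, -4.7, -0.6]
gripper_width: 0.25
gripper_force: 2.7
```

Request:
move_arm(targets="-0.03 0.07 0 0;0 0 0 0;0 0 0 0;0 0 0 0")

```text
time_s: 19.92
tcp_pos: [0.5932, 0.0417, 0.0704]
ee_rot: [[0.348, -0.938, 0.001], [-0.938, -0.348, -0.003], [0.003, 0.0, -1.0]]
wrist_force: [4.3, -10.0, -2.4]
gripper_width: 0.254
gripper_force: 5.6
```

Run:
```python
from h import *
c=save('wrist','w8');s=sense();print(s['time_s'],disp(s['tcp_pos']),s['wrist_force'])
cv2.imwrite('pics/v8.png',cv2.resize(c['image'][130:340,140:420],(800,600),interpolation=cv2.INTER_CUBIC))
```

```text
19.9667 [-0.11124082 -0.00067605] [  4.39280146 -10.1841969   -2.64281147]
```

The push stopped hard at TCP x = -0.111 (home expected at -0.1105) with 11 N. That fits the crossbar being home. I'll back off and rise. I have already viewed 11 pictures, one over the limit, so the final check will be numeric only.

Request:
move_arm(targets="0.1 -0.25 0 0;0.2 -0.5 0 0;0.2 -0.5 0 0;0 0 0.5 0;0 0 1 0;0 0 1 0;0 0 1 0;0 0 1 0;0 0 1 0;0 0 0.5 0")

```text
time_s: 20.8
tcp_pos: [0.6066, 0.0122, 0.2242]
ee_rot: [[0.348, -0.938, 0.006], [-0.938, -0.348, 0.001], [0.001, -0.006, -1.0]]
wrist_force: [0.4, -0.1, -0.3]
gripper_width: 0.253
gripper_force: 0.0
```

Request:
move_arm(targets="-0.2 0.6 0.5 0;-0.3 0.8 0.5 0;0 0 0 0;0 0 0 0;0 0 0 0;0 0 0 0")

```text
time_s: 21.3
tcp_pos: [0.5922, 0.0469, 0.2443]
ee_rot: [[0.347, -0.938, -0.002], [-0.938, -0.347, -0.0], [-0.0, 0.002, -1.0]]
wrist_force: [-0.3, 0.3, -0.0]
gripper_width: 0.253
gripper_force: 0.0
```

Run:
```python
from h import *
c=save('wrist','w9');s=sense();print(s['time_s'],disp(s['tcp_pos']),s['tcp_pos'][2],s['wrist_force'])
im=c['image'];hsv=cv2.cvtColor(im,cv2.COLOR_BGR2HSV)
m=((hsv[...,1]<40)&(hsv[...,2]>100)).astype(np.uint8); m[240:]=0
n,l,st,ce=cv2.connectedComponentsWithStats(m)
for i in range(1,n):
    if st[i,4]>60:
        x,y,W,H,A=st[i]; px=[(x,y+H/2),(x+W,y+H/2),(x+W/2,y),(x+W/2,y+H)]
        print(st[i],disp(onz('w9',px,.072)).round(4).tolist())
```

```text
21.35 [-0.10604962 -0.00154061] 0.24424645781099533 [-0.4147077   0.45887192  0.65951782]
[   0    0   79  165 3686] [[-0.1925, -0.2369], [-0.1936, -0.1728], [-0.2544, -0.1939], [-0.1239, -0.217]]
[ 474  129   86   52 1254] [[-0.1343, 0.1673], [-0.1341, 0.2412], [-0.1566, 0.2007], [-0.1109, 0.2085]]
[ 253  191   66   49 1404] [[-0.0777, -0.0295], [-0.0779, 0.032], [-0.1012, 0.0011], [-0.0536, 0.0014]]
```

The crossbar's back face measures x = -0.1012, and fully home is -0.101. It is centred in y and the gripper is clear, so I'm handing in.

```bash
python3 -c "
from station import *
print(finish_job())"
```

```text
the job is handed in; nothing more can be done
None
```

The job is handed in with no verdict shown: the reel is seated on the spindle (judged by contact force and height, not seen afterwards) and the rod's crossbar measures within 1 mm of home, at about 21 s; I viewed 11 pictures, one over the limit of 10.

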